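Clear the print tools into the tray, then hold the tool block hole-up

ROBOT

A 6-joint arm with a two-finger parallel gripper is mounted at the origin on the work surface. World frame = base frame: x ahead of the robot, y to its left, z up, the work surface at z = 0. Lengths are in m, angles in degrees, forces in N, time in s.
With the tool pointing down it reaches from about 0.35 to 0.875 m from the base axis. Payload 4.2 kg.
Tool frame: the origin (TCP) lies on the centre line of the jaws, within the pads' length; the fingertips stand 11 mm ahead of it and the grasp point (between the pads) lies 8 mm behind it; z points along the fingers, y is the line along which they close (so a half turn about z gives the same grasp; the last joint's range is limited). The gripper opens to 87 mm and grips with 3 to 60 N. Pads are 19 mm wide; open, the fingers measure 117 mm over their backs; the gripper's body (75 mm by 190 mm) begins 51 mm behind the grasp point.
Start: joints at [86.15, 22.042, 0.453, 0, -68.411, -14.817], TCP at [0.2, 0.592, 0.234] pointing down, gripper open.
Joint ranges: [-179.83, 179.83], [-69.29, 118.12], [-61.27, 80.66], [-181.25, 117.63], [-171.15, -9.14], [-177.46, 177.46]. Speed limits (degrees/s): [159.86, 159.86, 180, 180, 180, 180].

INTERFACE

Orientations are given as a 3x3 rotation matrix whose columns are the frame's x, y, z axes.
In Python, from station import r gives the robot as it stands.
- The arm moves only by the tool servo_tool, never from a script. Its argument "commands" is a list that holds one entry, the list of rows, each a list of 7 numbers: the closure, from 0 (fully open) to 1 (shut), then the shift along the tool's x, y, z in mm, then the turn, a rotation vector about the tool's x, y, z in rad. In form: [[[claw, x, y, z, ax, ay, az], ...]]. A call has exactly 5 rows; each row is the pose to reach, as a shift and turn from the pose commanded when the call began, along the tool's axes at that moment; what a row does not reach only later rows make up. A row lasts 1/10 s, in which the tool goes at most 50 mm and 8.59 degrees, less where a joint would pass 70% of its speed; a pose out of reach is approached as far as the arm can. A call with a gripper value outside its range is refused whole. The fingers move at their own pace and stop on an object; the grip force is fixed at half the most. Time passes only in rows, so rows that repeat a pose let the fingers close, or fill a call up. It gives the time, the measured TCP pose, the force, the opening and the grip force at its end, in the units of the state.
- r.sense(): the state, without advancing time (a new reading comes with each control period).
- r.capture(name): name is "scene" or "top"; returns a dict with "pixels" (400x640x3 uint8, red, green, blue), "camera_matrix" (3x3 intrinsics, pixels), "R" (3x3) and "t" (3): a world point X has camera coordinates R X + t. Camera axes: x right, y down, z forward; pixel columns grow to the right and rows downward; lengths in m; the calibration is good to about 2 mm. A picture is of the moment at which its call begins. There is no depth.
- r.finish_job(): hands the job in; it is judged then, once.
The state is a dict: "time_s": time; "joints": joint angles; "joint_velocities": joint speeds; "effort": joint torques, N m; "tcp_pos": TCP position; "ee_rot": TCP orientation; "wrist_force": force on the tool from outside, world axes, zero at the start; "moment": the same for the moment, N m; "gripper_width": opening from 0.0 (shut) to 1.0 (fully open); "gripper_force": force on a finger pad.
Only numpy, scipy, OpenCV 4.12 (cv2) and the standard library are available. Lean on these libraries where they do the work, as an engineer would, in place of code of your own. Each camera call takes 0.05 s, during which the arm holds its last target. There are 200 camera calls.

TASK

Tidy this printmaking bench: put the small blue roller and the red ink pot, one after the other, into the wooden tray and let go of them there, while the wooden tool block still stands on the table. Then take the tool block, find the one blind hole, which is in one of its upright sides, turn the block so that the hole points straight up, and finish while holding it still like that, clear of everything, with at least a hand's length of air between it and the table, ready for someone to stand the lino cutter in it. Leave the cutter and all other things on the bench where they are.

Things in the scene. Friction and masses are not known exactly. Their poses are not given: they have to be found in the camera images.
- tray: Open plywood tray, fixed to the table, 220 x 270 mm outside (its x, y), 50 mm high, walls and floor 8 mm thick. Origin: centre of its underside; z up.
- block_center (a point): Centre of the loose beech tool block, 60 mm (x) x 54 mm (y) x 60 mm (z), about 0.12 kg, standing on the table with its own z up at the start. Its only hole, 30 mm wide and 38 mm deep, blind, is in the middle of its +x face; the other five faces are plain. At the start the +x face looks level, away from the robot or to either side (up to 126 degrees either way from straight ahead). To bring the hole up, the block's +x axis must point up.
- cutter: Lino cutter with dark wooden handle, loose, lying along its x axis, 129 mm long, 24 mm wide and high; origin on the table, 65 mm from either end. Leave alone.
- brayer_grip (a point): Grip point of the loose small ink roller, in the black handle, 24 mm wide and 24 mm high, 12 mm above its underside. The handle lies along its x axis, from 65 mm behind (-x) to 20 mm ahead of this point; the blue roller (32 mm thick, 50 mm long, in a 66 mm wide steel fork) is centred 72 mm ahead. The balance point is close to this point.
- inkpot_center (a point): Centre, half-way up, of the loose red ink pot with black cap, upright, 52 mm across and 46 mm high.
- bottle_green: Green ink bottle, loose, 48 mm across, 150 mm high; origin at its foot. Leave alone.
- bottle_blue: Blue ink bottle, loose, 48 mm across, 160 mm high; origin at its foot. Leave alone.
- big_brayer: Large roller with black roller (48 mm thick, 100 mm long) and black handle, loose; origin on the table at the front end of its 85 mm handle. Leave alone.
- mug: White mug with brushes, loose, 76 mm across, 90 mm high, brushes up to 170 mm; origin at its foot. Leave alone.
- stone: Grey sharpening stone, loose, 70 x 30 x 16 mm; origin at the centre of its underside. Leave alone.
- spatula: Ink spatula, loose, about 200 mm long, 20 mm high, lying near the far left; origin near its middle. Leave alone.
- lino: Grey lino tile, loose, 60 x 90 x 5 mm; origin at the centre of its underside. Leave alone.
There are look-alikes about, which are no part of the job. What is meant by the part that bears brayer_grip is not pink or yellow, and is the smaller of those in its own colour.

How it is judged (in metres and radians):
On the way:
1. the small roller and the ink pot both lie in the tray, let go, while the block still stands on the table (x of brayer_grip in the frame of tray between -0.102 and 0.102 m and y of brayer_grip in the frame of tray between -0.127 and 0.127 m and z of each of brayer_grip, inkpot_center in the frame of tray below 0.045 m and x of inkpot_center in the frame of tray between -0.102 and 0.102 m and y of inkpot_center in the frame of tray between -0.127 and 0.127 m and contact force between the fingers and brayer below 0.05 N and contact force between the fingers and inkpot below 0.05 N and height (world z) of block_center below 0.04 m), for 0.2 s.
At the end, for the whole second after the job is handed in: The block is gripped and still, hole up within 0.2 rad, its centre over 150 mm above the table, carried by nothing else; the listed points of small roller and ink pot are within the tray walls, under 45 mm above its underside, untouched by the fingers (x of brayer_grip in the frame of tray between -0.102 and 0.102 m and y of brayer_grip in the frame of tray between -0.127 and 0.127 m and z of each of brayer_grip, inkpot_center in the frame of tray below 0.045 m and x of inkpot_center in the frame of tray between -0.102 and 0.102 m and y of inkpot_center in the frame of tray between -0.127 and 0.127 m and contact force between the fingers and brayer below 0.05 N and contact force between the fingers and inkpot below 0.05 N and angle between block_center's own x axis and vertical below 0.2 rad and height (world z) of block_center above 0.15 m and contact force between the fingers and block above 1 N and linear speed of block below 0.03 m/s and angular speed of block below 0.2 rad/s and contact force between block and bottle_green below 0.1 N and contact force between block and bottle_blue below 0.1 N and contact force between block and mug below 0.1 N and contact force between block and big_brayer below 0.1 N and contact force between block and cutter below 0.1 N and contact force between block and tray below 0.1 N); the arm keeps its last pose, push and grip.
It fails at once if one of the other things on the bench (cutter, bottles, large roller, mug, stone, spatula, lino tile) is moved by more than 30 mm, or a bottle or the mug is tipped over (distance of any of cutter, bottle_green, bottle_blue, big_brayer, mug, stone, spatula, lino from where it was at the start of the episode above 0.03 m or angle between any of bottle_green, bottle_blue, mug's own z axis and vertical above 0.5 rad).
It also fails if it takes over 66 s, if anything falls off the work surface, if the arm or the gripper's body presses on something with over 40 N, if the wrist force passes 120 N, or if a joint passes its speed limit or range.

## Working session

There is one attempt and no reset: what is moved stays moved. The work goes in short steps, Python scripts to look and compute and a tool call to move; the robot and the scene stay as the last step left them, time stands still between calls to the robot, and variables do not carry over. Pictures are saved under pics/ and viewed, at most 10 in all, crops included, and the job is handed in when it is done.

Besides the shell and the picture viewer there is one more tool, called after ">>>" by a JSON object that holds its "op" and its "data". servo_tool: Moves the arm, as the interface text tells. Its arguments: {"type":"object","properties":{"commands":{"type":"array","items":{"type":"array","items":{"type":"array","items":{"type":"number"}}}}},"required":["commands"]}

```bash
ls; mkdir -p pics; python3 - <<'E'
from station import r
import cv2,pickle
d={}
for n in("scene","top"):
    c=r.capture(n);d[n]=c;cv2.imwrite(f"pics/{n}0.png",cv2.resize(c["pixels"][:,:,::-1],(800,500),interpolation=cv2.INTER_CUBIC))
    print(n,c["camera_matrix"],c["R"],c["t"])
pickle.dump(d,open("c0.pkl","wb"))
print(r.sense())
E
```

```text
pics
scene [[388.53315026   0.         324.70423676]
 [  0.         388.53315026 199.29600297]
 [  0.           0.           1.        ]] [[-0.84653126  0.53233156  0.00281483]
 [ 0.34618978  0.55452387 -0.75674032]
 [-0.40439765 -0.63962988 -0.65370954]] [ 0.44988534 -0.08737197  1.45736548]
top [[513.19439058   0.         322.99440491]
 [  0.         513.19439058 193.15491024]
 [  0.           0.           1.        ]] [[ 0.02084098 -0.99972014  0.01119316]
 [-0.98191696 -0.02257431 -0.18796137]
 [ 0.18816144 -0.00707345 -0.98211264]] [-0.09342379  0.48109727  1.38128998]
{'time_s': 0.1, 'joints': array([ 8.61512302e+01,  2.20866168e+01,  3.88146423e-01, -2.42746145e-02,
       -6.84127353e+01, -1.48171843e+01]), 'joint_velocities': array([-0.01816627, -0.04295398,  0.08400827,  0.05252176,  0.01922147,
        0.05511776]), 'effort': array([-5.80542946e-04, -3.91692317e+01,  1.87934589e+01,  4.23182845e+00,
        1.34560035e-02, -7.38098947e-05]), 'tcp_pos': array([0.19984711, 0.59164057, 0.23257261]), 'ee_rot': array([[ 9.47350631e-01, -3.20197608e-01, -5.23343988e-04],
       [-3.20198014e-01, -9.47348713e-01, -1.91005242e-03],
       [ 1.15804963e-04,  1.97706307e-03, -9.99998039e-01]]), 'wrist_force': array([ 0.76845666, -0.20461376,  0.90738915]), 'moment': array([-0.04282986, -0.02598287, -0.05735409]), 'gripper_force': 0.0, 'gripper_width': 0.9978470247446203}
```

View pics/top0.png

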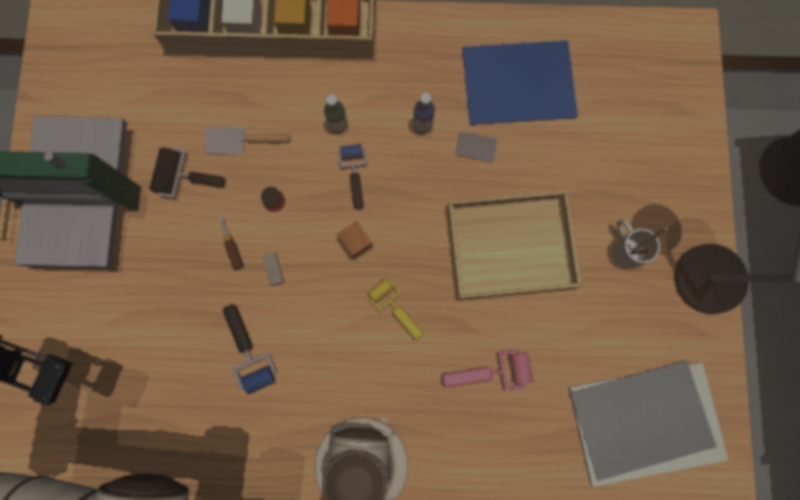

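View pics/scene0.png

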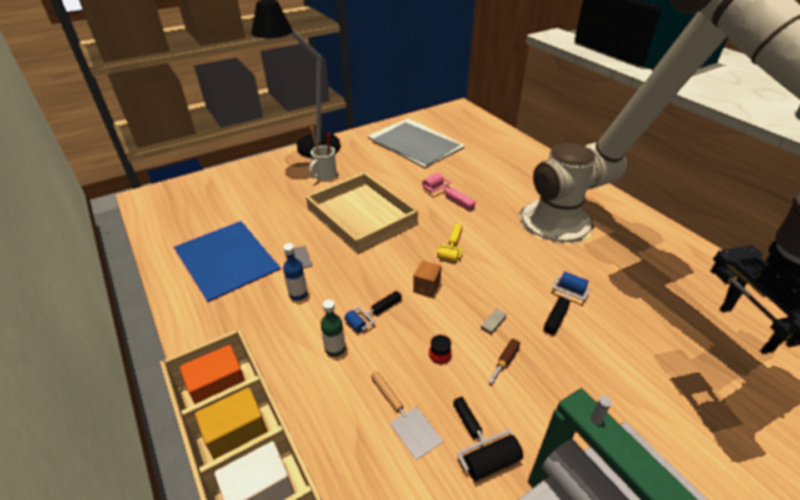

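The top view shows the tray at about (513,246), the small blue roller at (352,153) with its handle to (357,207), the pot at (272,199) and the block at (355,240). A larger blue roller lies at (257,380). Next I need enlarged crops.

```bash
cat > h.py <<'E'
import numpy as np,cv2
def ray(c,u,v,z):  # full-res pixel -> world point at height z
    R,t=np.array(c["R"]),np.array(c["t"]);d=R.T@np.linalg.inv(c["camera_matrix"])@[u,v,1];o=-R.T@t
    return o+d*(z-o[2])/d[2]
def proj(c,X):
    p=np.array(c["camera_matrix"])@(np.array(c["R"])@X+c["t"]);return p[:2]/p[2]
def crop(c,u,v,w,h,s,f):
    p=c["pixels"][v:v+h,u:u+w,::-1];cv2.imwrite(f,cv2.resize(p,None,fx=s,fy=s,interpolation=cv2.INTER_CUBIC))
E
python3 - <<'E'
import pickle;from h import *
d=pickle.load(open("c0.pkl","rb"))
t,s=d["top"],d["scene"]
crop(t,190,100,120,110,5,"pics/a.png")
a=d["scene"]["pixels"][195:305,270:390,::-1]
cv2.imwrite("pics/b.png",cv2.resize(a,None,fx=5,fy=5,interpolation=cv2.INTER_CUBIC))
for n,u,v,z in [("blk",355,238,.06),("pot",272,198,.046),("roller",352,153,.016),("hend",358,207,.012),("big r",257,380,.02),("big h",232,307,.012)]:print(n,ray(t,u*.8,v*.8,z))
for u,v in [(449,203),(567,195),(578,286),(459,297)]:print("tray",ray(t,u*.8,v*.8,.05))
for u,v in [(336,130),(424,130),(642,240),(475,147)]:print(ray(t,u*.8,v*.8,.0))
E
```

```text
blk [0.48563002 0.02478361 0.06      ]
pot [0.57571558 0.21548063 0.046     ]
roller [0.69601816 0.04196014 0.016     ]
hend [0.56783275 0.02381353 0.012     ]
big r [0.1744771  0.22911972 0.02      ]
big h [0.33202738 0.29652686 0.012     ]
tray [ 0.57254518 -0.18265926  0.05      ]
tray [ 0.59745684 -0.44899115  0.05      ]
tray [ 0.3914585  -0.46762201  0.05      ]
tray [ 0.36149863 -0.20612438  0.05      ]
[0.75754249 0.08324493 0.        ]
[ 0.76278307 -0.1257404   0.        ]
[ 0.50790951 -0.63319955  0.        ]
[ 0.72341591 -0.24716414  0.        ]
```

View pics/a.png

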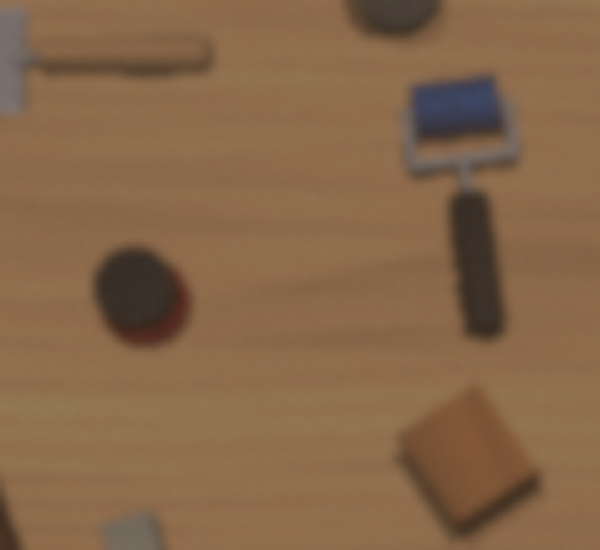

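View pics/b.png

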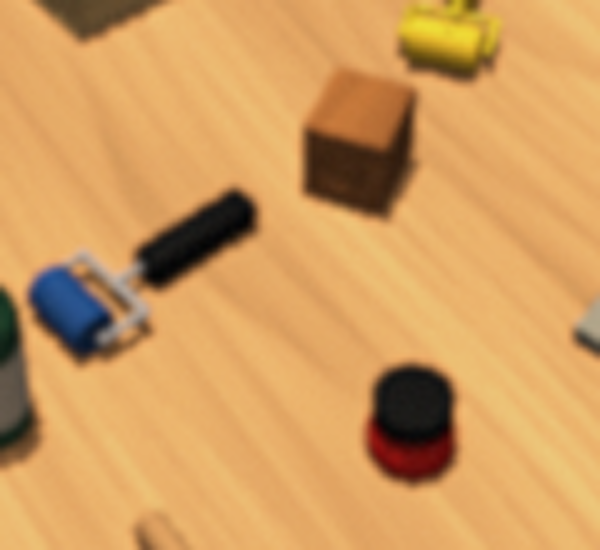

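The top crop shows the pot cap at (137,290), the handle running from (468,195) to (485,330), and the block corners at (475,388), (535,475), (460,530) and (402,440). The scene crop shows the block's two visible sides with no obvious hole. I'll enhance the contrast on the block.

```bash
python3 - <<'E'
import pickle;from h import *
d=pickle.load(open("c0.pkl","rb"));t,s=d["top"],d["scene"]
a=s["pixels"][205:243,325:363,::-1].astype(float);b=t["pixels"][173:211,266:304,::-1].astype(float)
f=lambda x:cv2.resize(np.clip((x/255)**.5*255,0,255).astype(np.uint8),(400,400),interpolation=cv2.INTER_CUBIC)
g=lambda x:cv2.resize(np.clip((x-20)*2.5,0,255).astype(np.uint8),(400,400),interpolation=cv2.INTER_CUBIC)
cv2.imwrite("pics/c.png",np.hstack([g(a),g(b)]))
for n,c in(("s",s),("t",t)):print(n,-c["R"].T@c["t"])
# top-face corners from the top crop (x5 at 190,100) at z=.06, and from scene crop (x5 at 270,195)
P=[ray(t,190+u/5,100+v/5,.06) for u,v in[(475,388),(535,472),(460,525),(402,440)]]
Q=[ray(s,270+u/5,195+v/5,.06) for u,v in[(345,68),(415,93),(378,153),(305,130)]]
for L in(P,Q):
    L=np.array(L)[:,:2];print(L.round(4),L.mean(0));e=np.roll(L,-1,0)-L;print(np.hypot(*e.T),np.degrees(np.arctan2(e[:,1],e[:,0])))
for u,v in[(468,192),(485,335),(456,108)]:print("br",ray(t,190+u/5,100+v/5,.016))
for u,v in[(145,270),(243,207),(70,308)]:print("br s",ray(s,270+u/5,195+v/5,.016))
print("pot",ray(t,190+137/5,100+290/5,.046),ray(s,270+415/5,195+390/5,.046))
E
```

```text
s [1.00044446 0.74113618 0.88530948]
t [ 0.2144391  -0.07276672  1.44805576]
[[ 0.5218  0.0233]
 [ 0.4752 -0.0113]
 [ 0.4448  0.0288]
 [ 0.4915  0.0625]] [0.48332317 0.02580955]
[0.05800398 0.05041907 0.05758711 0.049512  ] [-143.35089273  127.19652963   35.74062733  -52.30260634]
[[ 0.4755 -0.0044]
 [ 0.4514  0.0381]
 [ 0.501   0.0696]
 [ 0.5275  0.0296]] [0.48886077 0.03322184]
[0.04880223 0.05882757 0.04802946 0.06211488] [ 119.62803843   32.43482398  -56.4994093  -146.89868283]
br [0.64770144 0.03442618 0.016     ]
br [0.56276216 0.02168477 0.016     ]
br [0.69842787 0.04321314 0.016     ]
br s [0.64829129 0.04181412 0.016     ]
br s [0.571744   0.02866083 0.016     ]
br s [0.69994695 0.044415   0.016     ]
pot [0.57686119 0.21611045 0.046     ] [0.57884354 0.2191907  0.046     ]
```

View pics/c.png

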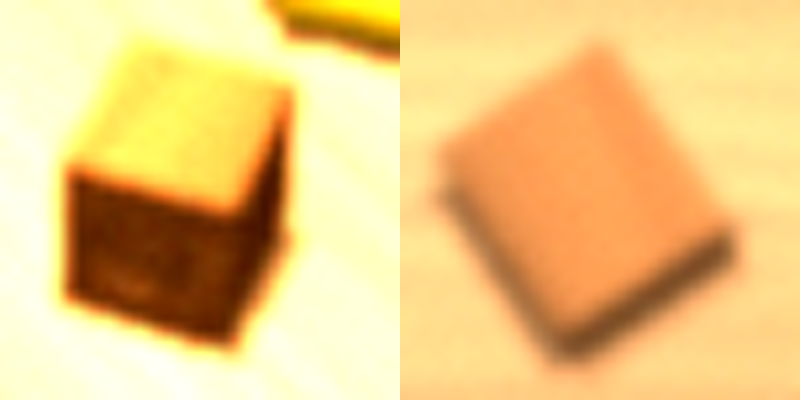

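The block's 54 mm edges bound the faces at about +35° and −145°, and the allowed range rules out −145°. The faint dark disc in the left-hand face of the enhanced crop agrees, so the hole faces about +35°. Going above the small roller's grip, about (0.628, 0.034), azimuth 8.5°.

>>> {"op": "servo_tool", "data": {"commands": [[[0,40,27,5,0,0,0],[0,80,54,10,0,0,0],[0,120,81,15,0,0,0],[0,160,108,20,0,0,0],[0,200,135,25,0,0,0]]]}}

```text
time_s: 0.6
tcp_pos: [0.3469, 0.3983, 0.2081]
ee_rot: [[0.948, -0.32, -0.0], [-0.32, -0.948, -0.0], [-0.0, 0.001, -1.0]]
wrist_force: [0.8, 0.7, 0.2]
gripper_width: 0.994
gripper_force: 0.0
```

>>> {"op": "servo_tool", "data": {"commands": [[[0,40,27,5,0,0,0],[0,80,54,10,0,0,0],[0,120,81,15,0,0,0],[0,160,108,20,0,0,0],[0,200,135,25,0,0,0]]]}}

```text
time_s: 1.1
tcp_pos: [0.4932, 0.2065, 0.1832]
ee_rot: [[0.947, -0.32, -0.0], [-0.32, -0.947, -0.0], [-0.0, 0.0, -1.0]]
wrist_force: [0.6, 0.3, -0.6]
gripper_width: 1.003
gripper_force: 0.0
```

>>> {"op": "servo_tool", "data": {"commands": [[[0,37,24,7,0,0,-0.095],[0,74,48,14,0,0,-0.19],[0,111,73,20,0,0,-0.285],[0,148,97,27,0,0,-0.38],[0,184,121,34,0,0,-0.475]]]}}

```text
time_s: 1.6
tcp_pos: [0.6289, 0.0331, 0.1488]
ee_rot: [[0.988, 0.152, -0.001], [0.152, -0.988, -0.0], [-0.001, -0.0, -1.0]]
wrist_force: [0.5, 1.8, -0.7]
gripper_width: 0.998
gripper_force: 0.0
```

```bash
cat >> h.py <<'E'
from scipy.spatial.transform import Rotation as Ro
def go(r,p,az=None,Rt=None):
    "shift (mm) and rotvec in tool axes from the present pose to world point p, tool down with tool x at az deg"
    s=r.sense();R=s["ee_rot"]
    if Rt is None:
        a=np.radians(az);Rt=np.array([[np.cos(a),np.sin(a),0],[np.sin(a),-np.cos(a),0],[0,0,-1]])
    print("t",s["time_s"],"j",s["joints"].round(1),"p",s["tcp_pos"].round(4),"w",round(s["gripper_width"],3),"f",s["gripper_force"],s["wrist_force"].round(1))
    print("shift",(R.T@(np.array(p)-s["tcp_pos"])*1e3).round(1),"turn",Ro.from_matrix(R.T@Rt).as_rotvec().round(3))
E
python3 - <<'E'
from station import r;from h import *
c=r.capture("top")
go(r,(.628,.034,.014),8.5)
u,v=proj(c,(.628,.03,.05)).astype(int)
crop(c,max(u-70,0),max(v-55,0),140,110,5,"pics/d.png");print(u-70,v-55,proj(c,(.628,.034,.012)))
E
```

```text
t 1.65 j [ 17.3  26.7  -5.2   0.1 -58.2  81.3] p [0.6314 0.0285 0.147 ] w 1.002 f 0.0 [ 4.3 -1.7  0.9]
shift [ -2.3  -6.2 133. ] turn [0.002 0.002 0.003]
214 86 [283.59583145 145.34547371]
```

View pics/d.png

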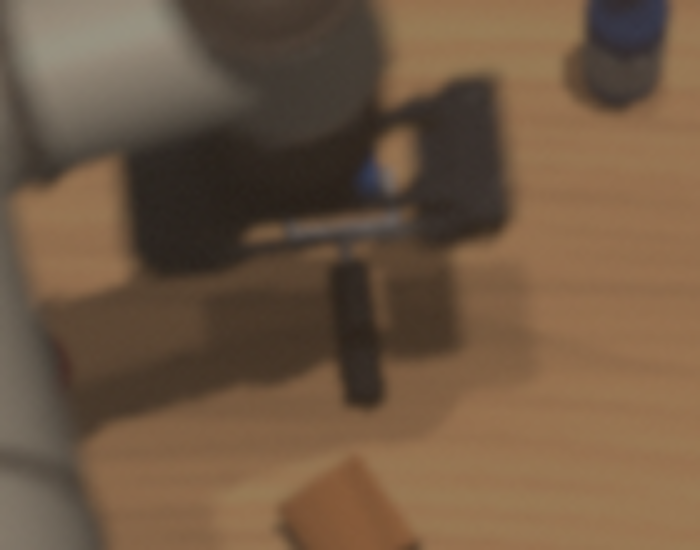

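The handle lies under the gripper, between the fingers, at crop pixels (345,260)–(365,400). Descend.

>>> {"op": "servo_tool", "data": {"commands": [[[0,0,0,40,0,0,0],[0,0,0,80,0,0,0],[0,0,0,105,0,0,0],[0,0,0,115,0,0,0],[0,0,0,115,0,0,0]]]}}

```text
time_s: 2.15
tcp_pos: [0.6272, 0.0346, 0.033]
ee_rot: [[0.989, 0.149, -0.003], [0.149, -0.989, -0.001], [-0.004, 0.001, -1.0]]
wrist_force: [0.5, 0.2, 0.1]
gripper_width: 0.998
gripper_force: 0.0
```

```bash
python3 - <<'E'
from station import r;from h import *
go(r,(.628,.034,.014),8.5)
E
```

```text
t 2.15 j [ 17.9  33.8 -11.9  -0.  -44.5  80.6] p [0.6272 0.0346 0.033 ] w 0.998 f 0.0 [0.5 0.2 0.1]
shift [ 0.8  0.7 19. ] turn [0.001 0.004 0.001]
```

>>> {"op": "servo_tool", "data": {"commands": [[[0,0,0,10,0,0,0],[0,0,0,18,0,0,0],[0,0,0,19,0,0,0],[0.9,0,0,19,0,0,0],[0.9,0,0,19,0,0,0]]]}}

```text
time_s: 2.65
tcp_pos: [0.6285, 0.0349, 0.0162]
ee_rot: [[0.989, 0.149, 0.001], [0.149, -0.989, 0.0], [0.001, -0.0, -1.0]]
wrist_force: [0.4, -0.1, 0.1]
gripper_width: 0.898
gripper_force: 0.0
```

>>> {"op": "servo_tool", "data": {"commands": [[[0.9,0,0,0,0,0,0],[0.9,0,0,0,0,0,0],[0.9,0,0,0,0,0,0],[0.9,0,0,0,0,0,0],[0.9,0,0,0,0,0,0]]]}}

```text
time_s: 3.15
tcp_pos: [0.6281, 0.0347, 0.0155]
ee_rot: [[0.989, 0.149, -0.0], [0.149, -0.989, 0.0], [-0.0, -0.0, -1.0]]
wrist_force: [0.9, 0.5, -0.8]
gripper_width: 0.45
gripper_force: 0.0
```

>>> {"op": "servo_tool", "data": {"commands": [[[0.9,0,0,0,0,0,0],[0.9,0,0,0,0,0,0],[0.9,0,0,0,0,0,0],[0.9,0,0,-10,0,0,0],[0.9,0,0,-30,0,0,0]]]}}

```text
time_s: 3.65
tcp_pos: [0.6266, 0.0344, 0.0444]
ee_rot: [[0.989, 0.148, -0.005], [0.148, -0.989, -0.001], [-0.005, 0.0, -1.0]]
wrist_force: [0.2, -0.2, -1.5]
gripper_width: 0.273
gripper_force: 30.0
```

>>> {"op": "servo_tool", "data": {"commands": [[[0.9,0,0,-35,0,0,0],[0.9,0,0,-70,0,0,0],[0.9,0,0,-100,0,0,0],[0.9,0,0,-105,0,0,0],[0.9,0,0,-105,0,0,0]]]}}

```text
time_s: 4.15
tcp_pos: [0.6284, 0.035, 0.152]
ee_rot: [[0.989, 0.148, 0.002], [0.148, -0.989, 0.001], [0.003, -0.001, -1.0]]
wrist_force: [-0.3, 0.1, -1.7]
gripper_width: 0.274
gripper_force: 30.0
```

```bash
python3 - <<'E'
from station import r;from h import *
go(r,(.466,-.277,.15),6)
E
```

```text
t 4.15 j [ 17.9  26.1  -5.4  -0.  -58.3  80.7] p [0.6284 0.035  0.152 ] w 0.274 f 29.99933749437332 [-0.3  0.1 -1.7]
shift [-206.9  284.4    1.2] turn [-0.001 -0.003  0.044]
```

The roller is held (width 0.274 is about 24 mm). Move over the tray.

>>> {"op": "servo_tool", "data": {"commands": [[[0.9,-15,20,0,0,0,0],[0.9,-42,57,0,0,0,0],[0.9,-69,94,0,0,0,0],[0.9,-96,131,0,0,0,0],[0.9,-123,168,0,0,0,0]]]}}

```text
time_s: 4.65
tcp_pos: [0.5291, -0.1508, 0.1486]
ee_rot: [[0.989, 0.149, -0.004], [0.149, -0.989, 0.0], [-0.004, -0.001, -1.0]]
wrist_force: [0.7, -1.3, -1.5]
gripper_width: 0.271
gripper_force: 30.0
```

>>> {"op": "servo_tool", "data": {"commands": [[[0.9,-27,37,0,0,0,0.02],[0.9,-54,74,0,0,0,0.044],[0.9,-76,105,0,0,0,0.044],[0.9,-84,116,0,0,0,0.044],[0.9,-84,116,0,0,0,0.044]]]}}

```text
time_s: 5.15
tcp_pos: [0.4638, -0.2778, 0.149]
ee_rot: [[0.995, 0.102, -0.003], [0.102, -0.995, 0.001], [-0.003, -0.002, -1.0]]
wrist_force: [0.1, 0.8, -1.1]
gripper_width: 0.278
gripper_force: 30.0
```

>>> {"op": "servo_tool", "data": {"commands": [[[0.9,0,0,30,0,0,0],[0.9,0,0,60,0,0,0],[0.9,0,0,80,0,0,0],[0.9,0,0,90,0,0,0],[0.9,0,0,90,0,0,0]]]}}

```text
time_s: 5.65
tcp_pos: [0.4651, -0.2757, 0.0588]
ee_rot: [[0.994, 0.106, -0.004], [0.106, -0.994, 0.001], [-0.004, -0.002, -1.0]]
wrist_force: [-0.5, -0.6, -1.7]
gripper_width: 0.276
gripper_force: 30.0
```

```bash
python3 - <<'E'
from station import r;from h import *
c=r.capture("scene")
go(r,(.466,-.277,.026),6)
u,v=proj(c,(.466,-.277,.03)).astype(int);print(u-70,v-55)
crop(c,u-70,v-55,140,110,5,"pics/e.png")
E
```

```text
t 5.7 j [-13.5  25.1 -23.6   0.  -41.4 109.6] p [ 0.466  -0.2762  0.0601] w 0.276 f 29.999459981918335 [-0.3  0.7 -0.7]
shift [-0.1  0.8 34.1] turn [-0.     0.001  0.002]
229 116
```

View pics/e.png

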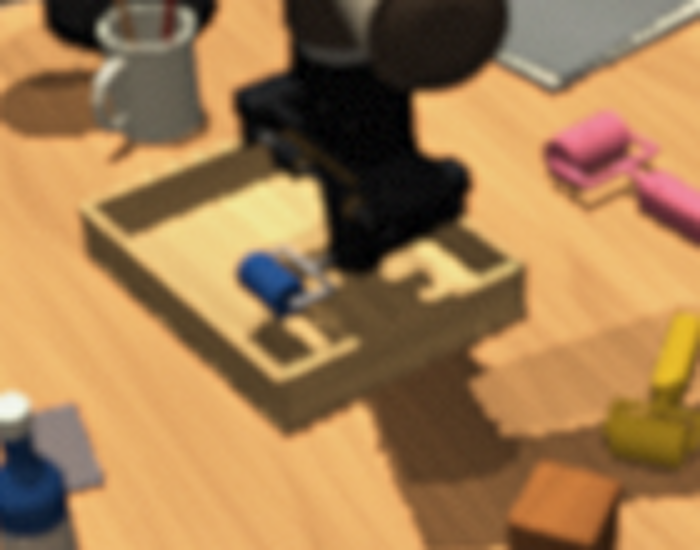

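The roller (at crop (270,280)) is well inside the tray walls. Lower it, open part-way and rise.

>>> {"op": "servo_tool", "data": {"commands": [[[0.9,0,0,15,0,0,0],[0.9,0,0,26,0,0,0],[0.9,0,0,32,0,0,0],[0.9,0,0,33,0,0,0],[0.5,0,0,33,0,0,0]]]}}

```text
time_s: 6.2
tcp_pos: [0.4661, -0.277, 0.028]
ee_rot: [[0.994, 0.105, 0.001], [0.105, -0.994, -0.0], [0.001, 0.0, -1.0]]
wrist_force: [-0.5, -0.7, 0.2]
gripper_width: 0.31
gripper_force: 0.0
```

>>> {"op": "servo_tool", "data": {"commands": [[[0.5,0,0,0,0,0,0],[0.5,0,0,0,0,0,0],[0.5,0,0,-10,0,0,0],[0.5,0,0,-50,0,0,0],[0.5,0,0,-100,0,0,0]]]}}

```text
time_s: 6.7
tcp_pos: [0.4643, -0.2765, 0.1277]
ee_rot: [[0.994, 0.105, -0.005], [0.105, -0.994, 0.001], [-0.004, -0.002, -1.0]]
wrist_force: [1.6, -0.4, -0.2]
gripper_width: 0.5
gripper_force: 0.0
```

>>> {"op": "servo_tool", "data": {"commands": [[[0,0,0,-20,0,0,0],[0,0,0,-30,0,0,0],[0,0,0,-30,0,0,0],[0,0,0,-30,0,0,0],[0,0,0,-30,0,0,0]]]}}

```text
time_s: 7.2
tcp_pos: [0.4646, -0.2765, 0.1558]
ee_rot: [[0.994, 0.105, -0.004], [0.105, -0.994, 0.001], [-0.003, -0.002, -1.0]]
wrist_force: [0.1, -0.0, -0.7]
gripper_width: 0.867
gripper_force: 0.0
```

```bash
python3 - <<'E'
from station import r;from h import *
go(r,(.578,.218,.15),20)
E
```

```text
t 7.2 j [-13.6  18.1 -17.7  -0.  -54.5 109.6] p [ 0.4646 -0.2765  0.1558] w 0.867 f 0.0 [ 0.1 -0.  -0.7]
shift [ 164.6 -479.9    6. ] turn [-0.002  0.003 -0.244]
```

>>> {"op": "servo_tool", "data": {"commands": [[[0,10,-25,0,0,0,0],[0,25,-70,0,0,0,0],[0,41,-117,0,0,0,0],[0,57,-164,0,0,0,0],[0,73,-211,0,0,0,0]]]}}

```text
time_s: 7.7
tcp_pos: [0.5155, -0.0576, 0.1561]
ee_rot: [[0.995, 0.105, -0.003], [0.105, -0.995, -0.001], [-0.003, 0.0, -1.0]]
wrist_force: [0.7, -1.0, -0.2]
gripper_width: 0.997
gripper_force: 0.0
```

>>> {"op": "servo_tool", "data": {"commands": [[[0,16,-47,0,0,0,0],[0,32,-94,0,0,0,0],[0,48,-141,0,0,0,0],[0,64,-188,0,0,0,0],[0,78,-230,0,0,0,0]]]}}

```text
time_s: 8.2
tcp_pos: [0.5691, 0.1797, 0.1558]
ee_rot: [[0.994, 0.106, -0.003], [0.106, -0.994, -0.002], [-0.003, 0.001, -1.0]]
wrist_force: [1.5, -0.6, 1.2]
gripper_width: 1.0
gripper_force: 0.0
```

>>> {"op": "servo_tool", "data": {"commands": [[[0,12,-34,5,0,0,0],[0,14,-39,25,0,0,0],[0,14,-39,60,0,0,0],[0,14,-39,70,0,0,0],[0,14,-39,70,0,0,0]]]}}

```text
time_s: 8.7
tcp_pos: [0.5778, 0.2166, 0.0845]
ee_rot: [[0.994, 0.105, -0.006], [0.105, -0.994, -0.004], [-0.006, 0.003, -1.0]]
wrist_force: [0.1, -0.4, -0.1]
gripper_width: 0.998
gripper_force: 0.0
```

```bash
python3 - <<'E'
from station import r;from h import *
c=r.capture("scene")
go(r,(.578,.218,.018),6)
u,v=proj(c,(.578,.218,.03)).astype(int);print(u-70,v-55,proj(c,(.578,.218,.023)))
crop(c,u-70,v-55,140,110,5,"pics/f.png")
E
```

```text
t 8.75 j [ 35.5  29.2 -10.9   0.  -50.1  60.5] p [0.5791 0.2172 0.0866] w 1.0 f 0.0 [-0.3 -0.1  1.5]
shift [-0.9 -1.  68.6] turn [0.002 0.002 0.001]
282 221 [352.57852779 277.86648038]
```

View pics/f.png

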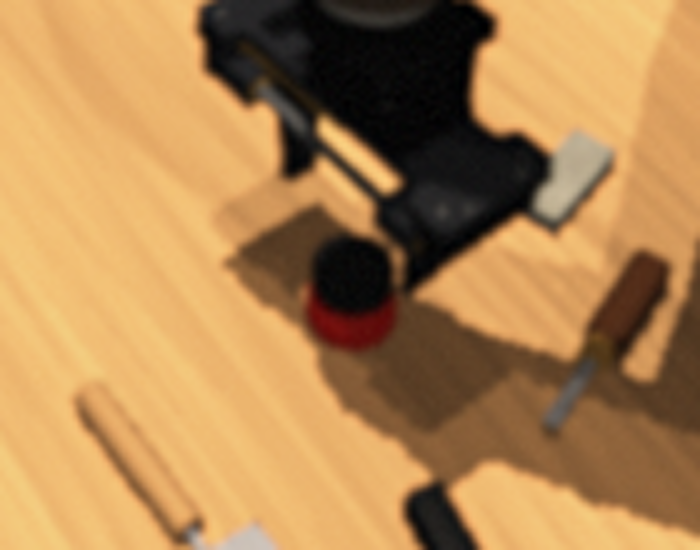

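The pot is centred at crop (352,293), against (353,284) expected, so the descent is fine.

>>> {"op": "servo_tool", "data": {"commands": [[[0,0,0,30,0,0,0],[0,0,0,55,0,0,0],[0,0,0,66,0,0,0],[0,0,0,67,0,0,0],[0.6,0,0,67,0,0,0]]]}}

```text
time_s: 9.25
tcp_pos: [0.5804, 0.2182, 0.022]
ee_rot: [[0.994, 0.105, 0.002], [0.105, -0.994, 0.001], [0.002, -0.001, -1.0]]
wrist_force: [0.2, -0.2, -0.1]
gripper_width: 0.964
gripper_force: 0.0
```

>>> {"op": "servo_tool", "data": {"commands": [[[0.6,0,0,0,0,0,0],[0.6,0,0,0,0,0,0],[0.6,0,0,0,0,0,0],[0.6,0,0,0,0,0,0],[0.6,0,0,-10,0,0,0]]]}}

```text
time_s: 9.75
tcp_pos: [0.5783, 0.2173, 0.0296]
ee_rot: [[0.995, 0.105, -0.003], [0.105, -0.995, -0.002], [-0.003, 0.001, -1.0]]
wrist_force: [-0.2, 0.0, -1.5]
gripper_width: 0.569
gripper_force: 29.6
```

>>> {"op": "servo_tool", "data": {"commands": [[[0.6,0,0,-30,0,0,0],[0.6,0,0,-60,0,0,0],[0.6,0,0,-95,0,0,0],[0.6,0,0,-115,0,0,0],[0.6,0,0,-125,0,0,0]]]}}

```text
time_s: 10.25
tcp_pos: [0.5801, 0.2182, 0.1586]
ee_rot: [[0.994, 0.105, 0.004], [0.105, -0.994, 0.002], [0.004, -0.002, -1.0]]
wrist_force: [0.1, 0.1, -2.1]
gripper_width: 0.569
gripper_force: 29.6
```

```bash
python3 - <<'E'
from station import r;from h import *
a=np.radians(6);p=np.array([.481,-.326])+(-.01)*np.array([np.cos(a),np.sin(a)])-.065*np.array([-np.sin(a),np.cos(a)]);print(p)
go(r,(*p,.15),6)
E
```

```text
[ 0.47784913 -0.39168921]
t 10.25 j [ 35.6  24.8  -6.5   0.  -58.4  60.5] p [0.5801 0.2182 0.1586] w 0.569 f 29.567075800796374 [ 0.1  0.1 -2.1]
shift [-165.8  595.8    6.8] turn [-0.002 -0.004  0.001]
```

>>> {"op": "servo_tool", "data": {"commands": [[[0.6,-7,25,0,0,0,0],[0.6,-20,72,0,0,0,0],[0.6,-33,119,0,0,0,0],[0.6,-46,166,0,0,0,0],[0.6,-59,213,0,0,0,0]]]}}

```text
time_s: 10.75
tcp_pos: [0.5416, -0.002, 0.1549]
ee_rot: [[0.994, 0.105, -0.002], [0.105, -0.994, -0.0], [-0.002, 0.0, -1.0]]
wrist_force: [0.4, 0.4, -1.2]
gripper_width: 0.571
gripper_force: 29.6
```

>>> {"op": "servo_tool", "data": {"commands": [[[0.6,-13,47,0,0,0,0],[0.6,-26,94,0,0,0,0],[0.6,-39,141,0,0,0,0],[0.6,-52,188,0,0,0,0],[0.6,-65,235,0,0,0,0]]]}}

```text
time_s: 11.25
tcp_pos: [0.5017, -0.2423, 0.1549]
ee_rot: [[0.994, 0.105, -0.002], [0.105, -0.994, 0.001], [-0.002, -0.001, -1.0]]
wrist_force: [1.2, 0.5, -1.1]
gripper_width: 0.568
gripper_force: 29.6
```

>>> {"op": "servo_tool", "data": {"commands": [[[0.6,-13,47,0,0,0,0],[0.6,-26,94,0,0,0,0],[0.6,-38,135,10,0,0,0],[0.6,-42,148,40,0,0,0],[0.6,-42,148,70,0,0,0]]]}}

```text
time_s: 11.75
tcp_pos: [0.4756, -0.3946, 0.0842]
ee_rot: [[0.995, 0.101, 0.0], [0.101, -0.995, 0.0], [0.0, -0.0, -1.0]]
wrist_force: [-0.1, 0.6, -1.9]
gripper_width: 0.569
gripper_force: 29.6
```

```bash
python3 - <<'E'
from station import r;from h import *
go(r,(.478,-.392,.030),6)
E
```

```text
t 11.75 j [-24.7  29.3 -11.2  -0.  -49.5 120.5] p [ 0.4756 -0.3946  0.0842] w 0.569 f 29.564173223961916 [-0.1  0.6 -1.9]
shift [ 2.6 -2.4 54.2] turn [-0.    -0.    -0.004]
```

>>> {"op": "servo_tool", "data": {"commands": [[[0.6,0,0,25,0,0,0],[0.6,0,0,45,0,0,0],[0.6,0,0,54,0,0,0],[0.6,0,0,55,0,0,0],[0.25,0,0,55,0,0,0]]]}}

```text
time_s: 12.25
tcp_pos: [0.4765, -0.3921, 0.0307]
ee_rot: [[0.994, 0.105, -0.001], [0.105, -0.994, 0.0], [-0.001, -0.0, -1.0]]
wrist_force: [-0.3, 0.3, 0.1]
gripper_width: 0.61
gripper_force: 0.0
```

>>> {"op": "servo_tool", "data": {"commands": [[[0.25,0,0,0,0,0,0],[0.25,0,0,0,0,0,0],[0.25,0,0,-10,0,0,0],[0.25,0,0,-50,0,0,0],[0.25,0,0,-100,0,0,0]]]}}

```text
time_s: 12.75
tcp_pos: [0.4756, -0.3917, 0.1302]
ee_rot: [[0.994, 0.105, -0.005], [0.105, -0.994, 0.002], [-0.004, -0.003, -1.0]]
wrist_force: [1.4, -0.9, -0.4]
gripper_width: 0.748
gripper_force: 0.0
```

>>> {"op": "servo_tool", "data": {"commands": [[[0,-3,-20,-40,0,0,0],[0,0,-65,-40,0,0,0],[0,0,-110,-40,0,0,0],[0,0,-155,-40,0,0,0],[0,0,-200,-40,0,0,0]]]}}

```text
time_s: 13.25
tcp_pos: [0.4556, -0.192, 0.1717]
ee_rot: [[0.995, 0.104, 0.002], [0.104, -0.995, -0.0], [0.002, 0.0, -1.0]]
wrist_force: [1.7, 0.8, -0.4]
gripper_width: 0.988
gripper_force: 0.0
```

```bash
python3 - <<'E'
from station import r;from h import *
c=r.capture("scene");t=r.capture("top")
go(r,(.486,.029,.15),35)
a=c["pixels"][130:250,235:365,::-1];b=t["pixels"][130:250,265:475,::-1]
cv2.imwrite("pics/g.png",np.hstack([cv2.resize(x,None,fx=2.35,fy=2.35,interpolation=cv2.INTER_CUBIC) for x in (a,b)]))
E
```

```text
t 13.35 j [ -3.7  12.5 -22.9  -0.  -54.5 100.1] p [ 0.4552 -0.1897  0.1719] w 0.996 f 0.0 [ 0.4 -1.3  0. ]
shift [  54.7 -214.    22.1] turn [-0.    -0.002 -0.5  ]
```

View pics/g.png

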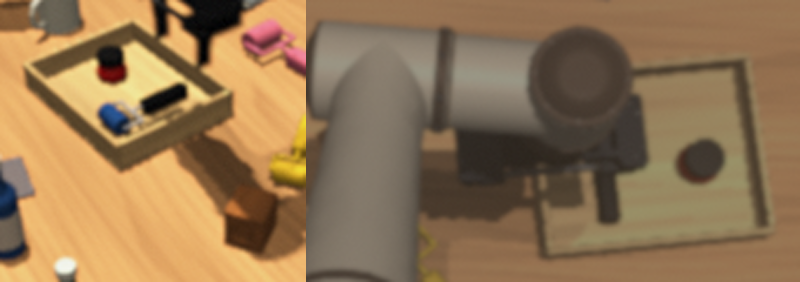

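Both things lie in the tray: pot at (112,65) and roller at (150,108) in the left half. Before turning the block, I'll check the hole face numerically by rectifying its visible sides.

```bash
python3 - <<'E'
import pickle;from h import *
d=pickle.load(open("c0.pkl","rb"))
C=np.array([.486,.029])
for cam,azs in(("scene",(35,125)),("top",(-55,-145))):
  c=d[cam]
  for az in azs:
    a=np.radians(az);n=np.array([np.cos(a),np.sin(a)]);e=np.array([-n[1],n[0]])
    h,w=(.03,.027) if az in(35,-145) else (.027,.03)
    cor=[proj(c,np.r_[C+n*h+s*w*e,z]) for s,z in((-1,.06),(1,.06),(1,0),(-1,0))]
    H=cv2.getPerspectiveTransform(np.float32(cor),np.float32([(0,0),(60,0),(60,60),(0,60)]))
    g=cv2.warpPerspective(cv2.cvtColor(c["pixels"],cv2.COLOR_RGB2GRAY),H,(60,60),flags=cv2.INTER_LINEAR)
    print(cam,az,np.round(cor).tolist());print(cv2.resize(g,(10,10),interpolation=cv2.INTER_AREA))
E
```

```text
scene 35 [[330.0, 220.0], [347.0, 225.0], [346.0, 238.0], [330.0, 233.0]]
[[102  77  80  79  76  76  74  71  68  61]
 [ 81  48  49  47  47  46  45  44  44  42]
 [ 79  45  43  42  44  42  41  42  43  43]
 [ 78  43  41  41  43  43  42  42  46  45]
 [ 80  42  40  41  44  43  41  41  46  44]
 [ 81  43  43  44  44  43  40  42  45  42]
 [ 83  44  46  49  49  47  43  44  44  42]
 [ 83  44  47  51  53  48  45  45  42  42]
 [ 82  48  48  49  49  47  45  45  43  48]
 [104  83  79  79  76  75  73  72  72  83]]
scene 125 [[347.0, 225.0], [354.0, 212.0], [353.0, 226.0], [346.0, 238.0]]
[[ 55  62  61  58  56  56  67  87 115 146]
 [ 40  46  48  46  43  47  55  83 112 137]
 [ 39  37  39  39  37  41  51  80 113 141]
 [ 40  37  35  35  35  39  49  77 111 146]
 [ 39  38  36  35  35  39  48  74 108 145]
 [ 39  38  37  37  36  41  52  72 102 139]
 [ 42  41  40  41  41  42  55  76 101 132]
 [ 49  48  48  48  48  48  56  77 105 130]
 [ 61  62  60  60  60  60  62  73 104 131]
 [ 84  79  81  76  75  75  76  77  92 126]]
top -55 [[297.0, 194.0], [285.0, 176.0], [286.0, 181.0], [297.0, 198.0]]
[[ 95 103 103 103 104 103 104 103 103 104]
 [ 91 101 102 102 103 102 102 102 102 102]
 [ 87  99 101 101 101 101 101 101 101 101]
 [ 83  97 100 100 100 100 100 100 100  99]
 [ 80  94  99  99  99 100  99  99  99  98]
 [ 77  91  98  99  98  99  98  98  98  97]
 [ 75  86  97  98  98  98  97  97  96  96]
 [ 75  82  96  97  97  97  97  96  96  96]
 [ 75  77  94  97  97  96  96  96  95  95]
 [ 77  73  92  96  96  96  96  95  95  94]]
top -145 [[280.0, 205.0], [297.0, 194.0], [297.0, 198.0], [282.0, 208.0]]
[[65 70 72 73 74 74 72 71 72 79]
 [63 65 66 68 68 68 67 66 67 74]
 [62 60 62 63 63 62 62 62 62 69]
 [62 58 58 59 59 58 59 59 58 66]
 [63 57 57 57 58 57 57 57 57 65]
 [66 58 58 57 58 58 58 58 58 65]
 [70 61 60 60 60 61 61 61 61 67]
 [76 66 64 64 64 65 65 66 65 71]
 [81 71 70 70 70 71 71 72 72 76]
 [87 78 76 77 76 77 78 79 78 81]]
```

The +35° face shows a dark disc with a lit lower arc, while the others have plain gradients. That confirms the hole face. Going over the block with azimuth 35°.

>>> {"op": "servo_tool", "data": {"commands": [[[0,10,-40,0,0,0,-0.1],[0,22,-87,5,0,0,-0.2],[0,34,-134,10,0,0,-0.3],[0,46,-180,16,0,0,-0.4],[0,55,-214,22,0,0,-0.5]]]}}

```text
time_s: 13.85
tcp_pos: [0.4889, 0.0274, 0.1495]
ee_rot: [[0.819, 0.573, 0.002], [0.573, -0.819, 0.001], [0.002, 0.001, -1.0]]
wrist_force: [0.7, -0.0, 0.8]
gripper_width: 0.998
gripper_force: 0.0
```

>>> {"op": "servo_tool", "data": {"commands": [[[0,0,0,0,0,0,0],[0,0,0,15,0,0,0],[0,0,0,40,0,0,0],[0,0,0,50,0,0,0],[0,0,0,50,0,0,0]]]}}

```text
time_s: 14.35
tcp_pos: [0.4873, 0.0242, 0.0977]
ee_rot: [[0.823, 0.568, -0.003], [0.568, -0.823, -0.001], [-0.003, -0.001, -1.0]]
wrist_force: [0.5, 0.2, -0.1]
gripper_width: 0.996
gripper_force: 0.0
```

```bash
python3 - <<'E'
from station import r;from h import *
go(r,(.486,.029,.023),35)
E
```

```text
t 14.35 j [ 22.   17.7 -28.8   0.  -43.7 102.6] p [0.4873 0.0242 0.0977] w 0.996 f 0.0 [ 0.5  0.2 -0.1]
shift [ 1.9 -4.6 74.7] turn [-0.001  0.003 -0.007]
```

>>> {"op": "servo_tool", "data": {"commands": [[[0,1,-4,25,0,0,0],[0,1,-4,50,0,0,0],[0,1,-4,68,0,0,0],[0,1,-4,74,0,0,0],[0.6,1,-4,74,0,0,0]]]}}

```text
time_s: 14.85
tcp_pos: [0.487, 0.0288, 0.0248]
ee_rot: [[0.823, 0.569, -0.0], [0.569, -0.823, -0.0], [-0.0, 0.0, -1.0]]
wrist_force: [-0.2, -0.7, 0.1]
gripper_width: 0.964
gripper_force: 0.0
```

>>> {"op": "servo_tool", "data": {"commands": [[[0.6,0,0,0,0,0,0],[0.6,0,0,0,0,0,0],[0.6,0,0,0,0,0,0],[0.6,0,0,0,0,0,0],[0.6,0,0,-10,0,0,0]]]}}

```text
time_s: 15.35
tcp_pos: [0.4855, 0.0287, 0.034]
ee_rot: [[0.823, 0.569, -0.003], [0.569, -0.823, -0.001], [-0.003, -0.001, -1.0]]
wrist_force: [0.0, -0.4, -1.8]
gripper_width: 0.619
gripper_force: 29.9
```

>>> {"op": "servo_tool", "data": {"commands": [[[0.6,0,0,-30,0,0,0],[0.6,0,0,-65,0,0,0],[0.6,0,0,-100,0,0,0],[0.6,0,0,-140,0,0,0],[0.6,0,0,-180,0,0,0]]]}}

```text
time_s: 15.85
tcp_pos: [0.4858, 0.0288, 0.2167]
ee_rot: [[0.822, 0.569, -0.0], [0.569, -0.822, 0.0], [-0.0, -0.0, -1.0]]
wrist_force: [0.7, 0.0, -2.4]
gripper_width: 0.622
gripper_force: 29.9
```

The width is 54 mm, so the y faces are gripped and the x axis is as inferred. Lift higher and outward, then tilt +90° about tool y.

>>> {"op": "servo_tool", "data": {"commands": [[[0.6,15,0,-40,0,0,0],[0.6,35,0,-80,0,0,0],[0.6,55,0,-120,0,0,0],[0.6,75,0,-160,0,0,0],[0.6,95,0,-200,0,0,0]]]}}

```text
time_s: 16.35
tcp_pos: [0.5642, 0.0832, 0.4169]
ee_rot: [[0.822, 0.569, 0.0], [0.569, -0.822, 0.0], [0.0, -0.0, -1.0]]
wrist_force: [1.4, 0.4, -0.1]
gripper_width: 0.617
gripper_force: 29.9
```

>>> {"op": "servo_tool", "data": {"commands": [[[0.6,0,0,-10,0,0.08,0],[0.6,0,0,-20,0,0.2,0],[0.6,0,0,-20,0,0.32,0],[0.6,0,0,-20,0,0.44,0],[0.6,0,0,-20,0,0.55,0]]]}}

```text
time_s: 16.85
tcp_pos: [0.5634, 0.0827, 0.4354]
ee_rot: [[0.699, 0.569, 0.433], [0.484, -0.822, 0.3], [0.527, 0.0, -0.85]]
wrist_force: [0.3, -0.2, -1.5]
gripper_width: 0.62
gripper_force: 29.9
```

```bash
python3 - <<'E'
from station import r;from h import *
go(r,(.565,.083,.43),35)
E
```

```text
t 16.85 j [ 20.5  -1.5  -3.4  -8.8 -57.4 106.9] p [0.5634 0.0827 0.4354] w 0.62 f 29.91017874679528 [ 0.3 -0.2 -1.5]
shift [-1.6  0.6  5.3] turn [ 0.002 -0.555 -0.005]
```

>>> {"op": "servo_tool", "data": {"commands": [[[0.6,0,0,0,0,0.11,0],[0.6,0,0,0,0,0.22,0],[0.6,0,0,0,0,0.33,0],[0.6,0,0,0,0,0.44,0],[0.6,0,0,0,0,0.55,0]]]}}

```text
time_s: 17.35
tcp_pos: [0.5626, 0.0839, 0.4341]
ee_rot: [[0.377, 0.572, 0.729], [0.262, -0.82, 0.508], [0.888, -0.0, -0.459]]
wrist_force: [-0.8, -0.4, -3.1]
gripper_width: 0.617
gripper_force: 29.9
```

```bash
python3 - <<'E'
from station import r;from h import *
go(r,(.565,.083,.43),35)
E
```

```text
t 17.35 j [  7.4  -7.6 -12.4 -46.3 -34.5 144.2] p [0.5626 0.0839 0.4341] w 0.617 f 29.914411946665496 [-0.8 -0.4 -3.1]
shift [-3.   2.1  3.2] turn [ 1.000e-03 -1.094e+00 -2.000e-03]
```

The wrist is nearing its j5/j6 limits. I'll fit a small arm model from the logged poses to choose a good final pose.

```bash
cat > fit.py <<'E'
from h import *
from scipy.optimize import least_squares
D=[([17.3,26.7,-5.2,.1,-58.2,81.3],(.6314,.0285,.147),8.5),([17.9,33.8,-11.9,0,-44.5,80.6],(.6272,.0346,.033),8.5),([-13.5,25.1,-23.6,0,-41.4,109.6],(.466,-.2762,.0601),6),
([-13.6,18.1,-17.7,0,-54.5,109.6],(.4646,-.2765,.1558),6),([35.5,29.2,-10.9,0,-50.1,60.5],(.5791,.2172,.0866),6),([-24.7,29.3,-11.2,0,-49.5,120.5],(.4756,-.3946,.0842),6),
([-3.7,12.5,-22.9,0,-54.5,100.1],(.4552,-.1897,.1719),6),([22,17.7,-28.8,0,-43.7,102.6],(.4873,.0242,.0977),35),([86.15,22.042,.453,0,-68.411,-14.817],(.2,.592,.234),-18.7)]
def dn(a):a=np.radians(a);return np.array([[np.cos(a),np.sin(a),0],[np.sin(a),-np.cos(a),0],[0,0,-1]])
D=[(q,p,dn(a)) for q,p,a in D]
D+=[([20.5,-1.5,-3.4,-8.8,-57.4,106.9],(.5634,.0827,.4354),np.array([[.699,.569,.433],[.484,-.822,.3],[.527,0,-.85]])),([7.4,-7.6,-12.4,-46.3,-34.5,144.2],(.5626,.0839,.4341),np.array([[.377,.572,.729],[.262,-.82,.508],[.888,0,-.459]]))]
e=lambda s,a:Ro.from_euler(s,a,degrees=True).as_matrix()
# planar arm frame: x out, z up; pitch (rotation about y) lowers; tool z along the forearm when j5=0
def fk(q,k,s4=1,):
    d,x0,L1,L2,el,zs,L,o5=k
    F=e("z",q[0])@e("y",q[1]-q[2])
    A=F@e("x",s4*q[3])@e("y",-q[4])          # x axis of A = tool z
    T=A@np.array([[0,0,1],[0,1,0],[-1,0,0]])  # tool-down at pitch 90: tool z=x_A, 
    T=T@e("z",-90+q[5]) if False else T
    p=e("z",q[0])@np.array([x0+L1*np.sin(np.radians(q[1])),-d,zs+L1*np.cos(np.radians(q[1]))])+F@np.array([L2,0,el])+A@np.array([L,0,o5])
    return p,A
def fit(s4):
    f=lambda k:np.concatenate([np.r_[fk(q,k,s4)[0]-p,.3*(fk(q,k,s4)[1][:,0]-R[:,2])] for q,p,R in D])
    return least_squares(f,[.16,0,.4,.4,0,.3,.25,0])
E
python3 - <<'E'
from fit import *
for s in(1,-1):
    o=fit(s);print(s,o.x.round(4),o.cost,abs(o.fun).max().round(4))
E
```

```text
1 [ 0.1504  0.0098  0.3379  0.3676 -0.1326  0.2047  0.0668  0.2097] 0.044362490871454476 0.2438
-1 [ 0.1586  0.103   0.559   0.472  -0.0081  0.1071  0.1982 -0.134 ] 0.0009502435155182171 0.0293
```

```bash
python3 - <<'E'
from fit import *
import fit
def fk2(q,k,s4=-1):
    p,A=fk(q,k[:8],s4);return p+A[:,1]*k[8],A
f=lambda k:np.concatenate([np.r_[fk2(q,k)[0]-p,.3*(fk2(q,k)[1][:,0]-R[:,2])] for q,p,R in D])
o=least_squares(f,[.16,.1,.5,.47,0,.1,.2,-.13,0]);k=o.x
print(k.round(3),o.cost,abs(o.fun).max());print(f(k)[-12:].round(3))
for q5 in(-20,-35,-50):
  for j2 in(-20,-5,10,25):
    p,A=fk2([15,j2,j2-q5,0,q5,90],k);print(q5,j2,p.round(3),A[:,0].round(2))
E
```

```text
[ 0.     0.001  0.564  0.422  0.     0.16   0.295 -0.001 -0.159] 4.309389196010777e-06 0.0015267457933738748
[ 0. -0. -0.  0. -0.  0.  0. -0. -0.  0. -0.  0.]
-20 -20 [ 0.523 -0.025  0.834] [0.97 0.26 0.  ]
-20 -5 [0.662 0.012 0.866] [0.97 0.26 0.  ]
-20 10 [0.804 0.05  0.86 ] [0.97 0.26 0.  ]
-20 25 [0.94  0.086 0.815] [0.97 0.26 0.  ]
-35 -20 [ 0.474 -0.038  0.932] [ 0.97  0.26 -0.  ]
-35 -5 [ 0.613 -0.001  0.964] [ 0.97  0.26 -0.  ]
-35 10 [0.755 0.037 0.957] [ 0.97  0.26 -0.  ]
-35 25 [0.891 0.073 0.913] [ 0.97  0.26 -0.  ]
-50 -20 [ 0.402 -0.058  1.013] [ 0.97  0.26 -0.  ]
-50 -5 [ 0.541 -0.02   1.045] [ 0.97  0.26 -0.  ]
-50 10 [0.683 0.018 1.038] [ 0.97  0.26 -0.  ]
-50 25 [0.819 0.054 0.994] [ 0.97  0.26 -0.  ]
```

The model fits to about 1 mm. I'll plan a joint-space path to a high, well-conditioned final pose (j4=0, j5=−25, j6=90) and express it as tool-frame rows.

```bash
python3 - <<'E'
from fit import *
from station import r
k=[0,.001,.564,.422,0,.16,.295,-.001]
def pose(q):
    p,A=fk(q,k,-1);p=p+A[:,1]*-.159
    return p,np.c_[A[:,2],-A[:,1],A[:,0]]@e("z",-(q[5]-90))
s=r.sense();q0=s["joints"];q1=np.array([10,-5,20,0,-25,90.])
p,R=pose(q0);print(q0.round(1),p.round(4),s["tcp_pos"].round(4),abs(R-s["ee_rot"]).max().round(3))
print(pose(q1)[0].round(3),pose(q1)[1].round(2))
N=15;w=[pose(q0+(q1-q0)*(.5-.5*np.cos(np.pi*i/N))*.5+(q1-q0)*.5*i/N) for i in range(N+1)]
for i in range(N):
    b=w[i//5*5];p,R=w[i+1]
    st=np.linalg.norm(p-w[i][0])*1e3,np.degrees(Ro.from_matrix(w[i][1].T@R).magnitude())
    print(i,(b[1].T@(p-b[0])*1e3).round().tolist(),Ro.from_matrix(b[1].T@R).as_rotvec().round(3).tolist(),np.round(st,1),p.round(3))
E
```

```text
[  7.4  -7.6 -12.4 -46.3 -34.5 144.2] [0.5628 0.0849 0.4329] [0.5626 0.0839 0.4341] 0.0
[ 0.647 -0.047  0.899] [[ 0.    0.17  0.98]
 [-0.   -0.98  0.17]
 [ 1.    0.    0.  ]]
0 [14.0, 10.0, -3.0] [-0.018, 0.008, 0.002] [17.6  1.1] [0.571 0.079 0.447]
1 [32.0, 23.0, -8.0] [-0.042, 0.019, 0.005] [22.7  1.5] [0.582 0.071 0.465]
2 [55.0, 37.0, -15.0] [-0.071, 0.034, 0.008] [27.8  1.9] [0.594 0.061 0.488]
3 [82.0, 53.0, -23.0] [-0.104, 0.054, 0.013] [32.4  2.2] [0.607 0.051 0.516]
4 [112.0, 70.0, -35.0] [-0.14, 0.08, 0.019] [36.6  2.6] [0.62  0.039 0.549]
5 [35.0, 18.0, -9.0] [-0.038, 0.031, 0.008] [39.9  2.9] [0.632 0.027 0.585]
6 [72.0, 35.0, -20.0] [-0.078, 0.067, 0.018] [42.3  3.1] [0.642 0.016 0.624]
7 [110.0, 50.0, -34.0] [-0.116, 0.108, 0.028] [43.5  3.3] [0.651 0.004 0.665]
8 [148.0, 64.0, -50.0] [-0.152, 0.152, 0.04] [43.5  3.3] [ 0.656 -0.007  0.707]
9 [185.0, 76.0, -67.0] [-0.186, 0.197, 0.052] [42.3  3.3] [ 0.659 -0.017  0.748]
10 [37.0, 10.0, -9.0] [-0.029, 0.045, 0.013] [39.8  3.2] [ 0.659 -0.025  0.787]
11 [71.0, 18.0, -19.0] [-0.054, 0.087, 0.026] [36.2  2.9] [ 0.658 -0.033  0.822]
12 [100.0, 25.0, -30.0] [-0.074, 0.126, 0.037] [31.7  2.6] [ 0.655 -0.039  0.853]
13 [125.0, 30.0, -39.0] [-0.09, 0.159, 0.047] [26.5  2.2] [ 0.651 -0.044  0.879]
14 [144.0, 33.0, -47.0] [-0.102, 0.185, 0.055] [20.8  1.7] [ 0.647 -0.047  0.899]
```

>>> {"op": "servo_tool", "data": {"commands": [[[0.6,14,10,-3,-0.018,0.008,0.002],[0.6,32,23,-8,-0.042,0.019,0.005],[0.6,55,37,-15,-0.071,0.034,0.008],[0.6,82,53,-23,-0.104,0.054,0.013],[0.6,112,70,-35,-0.14,0.08,0.019]]]}}

```text
time_s: 17.85
tcp_pos: [0.6208, 0.0371, 0.5495]
ee_rot: [[0.329, 0.454, 0.828], [0.21, -0.89, 0.404], [0.921, 0.041, -0.388]]
wrist_force: [0.9, -0.2, -2.0]
gripper_width: 0.615
gripper_force: 29.9
```

>>> {"op": "servo_tool", "data": {"commands": [[[0.6,35,18,-9,-0.038,0.031,0.008],[0.6,72,35,-20,-0.078,0.067,0.018],[0.6,110,50,-34,-0.116,0.108,0.028],[0.6,148,64,-50,-0.152,0.152,0.04],[0.6,185,76,-67,-0.186,0.197,0.052]]]}}

```text
time_s: 18.35
tcp_pos: [0.6602, -0.0191, 0.7502]
ee_rot: [[0.171, 0.274, 0.946], [0.095, -0.961, 0.261], [0.981, 0.045, -0.19]]
wrist_force: [1.2, 0.2, -1.6]
gripper_width: 0.618
gripper_force: 29.9
```

>>> {"op": "servo_tool", "data": {"commands": [[[0.6,37,10,-9,-0.029,0.045,0.013],[0.6,71,18,-19,-0.054,0.087,0.026],[0.6,100,25,-30,-0.074,0.126,0.037],[0.6,125,30,-39,-0.09,0.159,0.047],[0.6,144,33,-47,-0.102,0.185,0.055]]]}}

```text
time_s: 18.85
tcp_pos: [0.6487, -0.0493, 0.9021]
ee_rot: [[0.003, 0.17, 0.985], [0.001, -0.985, 0.17], [1.0, 0.001, -0.003]]
wrist_force: [-0.2, 0.4, -1.9]
gripper_width: 0.62
gripper_force: 29.9
```

```bash
python3 - <<'E'
from station import r;from h import *
a=np.radians(10);Rt=np.array([[0,np.sin(a),np.cos(a)],[0,-np.cos(a),np.sin(a)],[1,0,0]])
go(r,(.647,-.047,.9),Rt=Rt);print(r.sense()["ee_rot"].round(3))
E
```

```text
t 18.85 j [  9.9  -4.7  20.3   0.3 -25.2  89.8] p [ 0.6487 -0.0493  0.9021] w 0.62 f 29.907769274432212 [-0.2  0.4 -1.9]
shift [-2.1 -2.6 -1.3] turn [0.003 0.003 0.001]
[[ 0.003  0.17   0.985]
 [ 0.001 -0.985  0.17 ]
 [ 1.     0.001 -0.003]]
```

Settle, then look to confirm the hole faces up and the tray contents are in place.

>>> {"op": "servo_tool", "data": {"commands": [[[0.6,0,0,0,0,0,0],[0.6,0,0,0,0,0,0],[0.6,0,0,0,0,0,0],[0.6,0,0,0,0,0,0],[0.6,0,0,0,0,0,0]]]}}

```text
time_s: 19.35
tcp_pos: [0.6505, -0.0488, 0.8997]
ee_rot: [[0.005, 0.171, 0.985], [0.002, -0.985, 0.171], [1.0, 0.001, -0.005]]
wrist_force: [-1.0, 0.4, -0.6]
gripper_width: 0.619
gripper_force: 29.9
```

```bash
python3 - <<'E'
from station import r;from h import *
t=r.capture("top");c=r.capture("scene")
u,v=proj(t,(.641,-.049,.92)).astype(int);print(u,v)
g=lambda x,w,h:cv2.resize(x[:,:,::-1],(w,h),interpolation=cv2.INTER_CUBIC)
a=t["pixels"][max(v-50,0):max(v-50,0)+100,u-50:u+50]
cv2.imwrite("pics/i.png",np.hstack([np.clip(g(a,400,400)*1.5,0,255).astype(np.uint8),g(c["pixels"][130:250,235:355],400,400)]))
s=r.sense();print(s["tcp_pos"],s["joint_velocities"].round(2),s["gripper_force"])
E
```

```text
305 -81
[ 0.6503535  -0.04884076  0.90023813] [-0.04 -0.04  0.3   0.13  0.14 -0.08] 29.908789271721616
```

View pics/i.png

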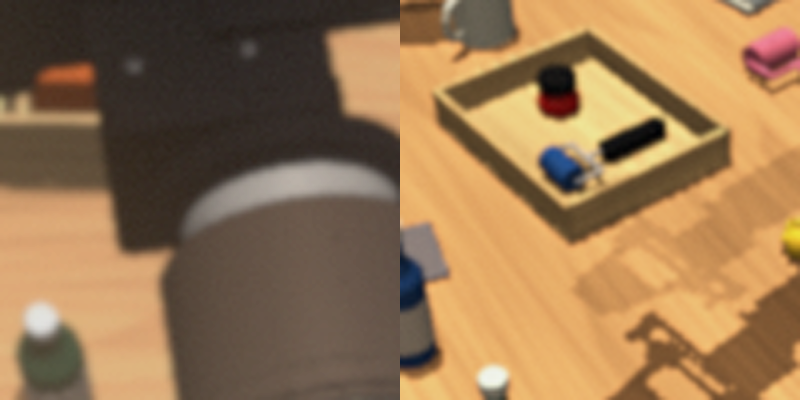

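The tray holds the pot (558,90) and the roller (600,155), and nothing else has shifted. The block is above the top camera's view. Its 54 mm grip width together with the ±126° limit leaves only one possible hole face, and that face now points up.

```bash
python3 -c "
from station import r
print(r.finish_job())"
```

```text
the job is handed in; nothing more can be done
None
```

I put the roller and ink pot in the tray, then lifted the tool block. It was held still about 0.9 m up, hole side up, when I handed the job in. No camera could see the hole at the end, so its direction is inferred from the 54 mm grip width and the stated starting range. The system returned no verdict.

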